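Set up the glaze sample board for the painter

TASK

Take the wide glaze sample board out of the storage rack and slide it edgewise, handle up, into the slot of the tilting stand until it sits fully home. Leave the stand leaning back 30 degrees from upright, away from its low front lip. Leave the two narrow boards in the rack, and the mug and the jar where they are.

Things in the scene. Friction and masses are not known exactly. Their poses are not given: they have to be found in the camera images.
- rack: fixed light wooden storage rack, 160 (x) x 96 (y) x 45 mm high, with three parallel slots open at the top, at x = -50, 0 and +50 mm. Each slot is 8 mm wide (x), 76 mm long (y), its floor 10 mm above the table. Origin at the centre of the underside
- wide_board: ply board with a wooden handle on top: board 6 (x) x 70 (y) x 100 mm high; handle 14 (x) x 26 (y) mm, from z 100 to z 160, centred. Glaze chips on both faces. Origin at the centre of the lower edge, z up. About 0.12 kg. The board to move; it stands in one of the rack's three slots, 35 mm deep in it.
- narrow_board_a: ply board with a wooden handle on top: board 6 (x) x 34 (y) x 100 mm high; handle 14 (x) x 26 (y) mm, from z 100 to z 160, centred. Glaze chips on both faces. Origin at the centre of the lower edge, z up. About 0.12 kg. Stands in another slot of the rack; to be left there.
- narrow_board_b: ply board with a wooden handle on top: board 6 (x) x 34 (y) x 100 mm high; handle 14 (x) x 26 (y) mm, from z 100 to z 160, centred. Glaze chips on both faces. Origin at the centre of the lower edge, z up. About 0.12 kg. Stands in another slot of the rack; to be left there.
- stand: fixed aluminium foot of the tilting stand, plate 130 x 130 x 12 mm with two small side cheeks (at y = -56 and +56 mm, 34 mm deep in x, 56 mm high, pivot knobs out to y = 67 mm). Origin at the centre of the underside, x towards the back of the stand. It carries the wooden cradle (point slot, joint cradle) on a hinge along y, 40 mm above the table
- slot (a point): centre of the slot floor in the cradle, on the hinge axis, turning with it: z out of the slot, x to the back panel, y along the slot. Slot 9 (x) x 80 mm (y). Back panel x 4.5 to 12.5, up to z 52; front lip x -12.5 to -4.5, up to z 24, its edge flared outwards up to z 37, x -17; both 100 mm wide
- cradle (a joint): lean of the cradle, rad: 0 = upright (a stop), positive = leaning back (its top towards the stand's +x), 1.05 = stop. Stiff hinge that stays where it is left; takes about 0.35 N m (some 7 N at the top of the back panel, 3 N at a board's handle) to move
- mug: white mug, rim radius 40 mm, 95 mm high, handle to its +y. Origin at the centre of the underside. Not to be disturbed
- jar: closed grey jar, radius 30 mm, 75 mm high, white cap. Origin at the centre of the underside. Not to be disturbed
Mind the look-alikes: they are no part of the job. What is shaped like the stand but blue, orange or pink is not meant.

How it is judged:
On the way:
1. the wide board sits fully home in the stand's slot, handle up (z of wide_board in the frame of slot between -0.005 and 0.005 m and x of wide_board in the frame of slot between -0.006 and 0.006 m and y of wide_board in the frame of slot between -0.008 and 0.008 m and angle between the z axis of wide_board and the z axis of slot, either way round below 0.12 rad), for 0.2 s.
At the end, for the whole second after the job is handed in: Wide board handle up in the slot: lower edge within 5 mm of its floor, 6 mm across, 8 mm along, 0.12 rad of its direction; cradle leaning back 24 to 36 degrees; both at rest. Narrow boards in the rack, upright within 0.15 rad, within 20 mm of their start; mug and jar within 30 mm (all of step 1 and value of joint cradle between 0.419 and 0.628 rad and linear speed of wide_board below 0.02 m/s and velocity of joint cradle between -0.05 and 0.05 rad/s and distance of each of narrow_board_a, narrow_board_b from where it was at the start of the episode below 0.02 m and angle between each of narrow_board_a, narrow_board_b's own z axis and vertical below 0.15 rad and distance of each of mug, jar from where it was at the start of the episode below 0.03 m); the robot touches nothing.
It fails at once if a narrow board is pulled out or displaced by more than 50 mm (distance of any of narrow_board_a, narrow_board_b from where it was at the start of the episode above 0.05 m).
It fails at once if the mug or the jar is tipped over or moved more than 50 mm (distance of any of mug, jar from where it was at the start of the episode above 0.05 m or angle between any of mug, jar's own z axis and vertical above 0.5 rad).
It also fails if it takes over 72 s, if anything falls off the work surface, if the arm or the gripper's body presses on something with over 40 N, if the wrist force passes 120 N, or if a joint passes its speed limit or range.

ROBOT

A 6-joint arm with a two-finger parallel gripper is mounted at the origin on the work surface. World frame = base frame: x ahead of the robot, y to its left, z up, the work surface at z = 0. Lengths are in m, angles in rad, forces in N, time in s.
With the tool pointing down it reaches from about 0.4 to 0.825 m from the base axis. Payload 7 kg.
Tool frame: the origin (TCP) lies at the very end of the fingers, on their centre line; the grasp point (between the pads) lies 19 mm behind it; z points along the fingers, y is the line along which they close (so a half turn about z gives the same grasp; the last joint's range is limited). The gripper opens to 88 mm and grips with 3 to 60 N. Pads are 19 mm wide; open, the fingers measure 130 mm over their backs; the gripper's body (78 mm by 193 mm) begins 47 mm behind the grasp point.
Start: joints at [1.481, 0.359, 0.012, 0, -1.224, -0.288], TCP at [0.249, 0.627, 0.227] pointing down, gripper open.
Joint ranges: [-3.07, 3.07], [-1.43, 2.12], [-1.02, 1.25], [-3.03, 1.67], [-3.05, -0], [-3.03, 3.03]. Speed limits (rad/s): [2.39, 2.39, 3.01, 3.14, 3.14, 3.14].

INTERFACE

Orientations are given as [roll, pitch, yaw] about the fixed x, y, z axes, in that order (R = Rz(yaw) Ry(pitch) Rx(roll)).
In Python, from station import * gives the robot as it stands.
- The arm moves only by the tool servo_tool, never from a script. Its argument "moves" is a list of rows, each an object of numbers: "jaw": the opening, from 0 (shut) to 1 (fully open); "dx", "dy", "dz": the shift along the world's x, y, z in m; "roll": the turn about the world's z in degrees. A call has exactly 10 rows; each row shifts and turns the commanded pose from where the row before left it; what a row does not reach is not made up. A row lasts 1/8 s, in which the tool goes at most 62.5 mm and 10.7 degrees, less where a joint would pass 70% of its speed; a pose out of reach is approached as far as the arm can. A call with a gripper value outside its range is refused whole. The fingers move at their own pace and stop on an object; "newtons" is the grip in N (left out, the last holds). Time passes only in rows, so rows that do not move let the fingers close, or fill a call up. It gives the time, the measured TCP pose, the force, the opening and the grip force at its end, in the units of the state.
- get_state(): the state, without advancing time (a new reading comes with each control period).
- grab_frame(name): name is "side" or "top"; returns (picture, depth): 400x640x3 uint8, red, green, blue; 400x640 float32, m along the optical axis (not along the pixel's ray), 0 where there is no reading.
- calibration(name): a dict with "intrinsics" (3x3 intrinsics, pixels), "R" (3x3) and "t" (3): a world point X has camera coordinates R X + t. Camera axes: x right, y down, z forward; pixel columns grow to the right and rows downward; lengths in m; the calibration is good to about 2 mm. A picture is of the moment at which its call begins. calibration takes no time and is no camera call.
- job_done(): hands the job in; it is judged then, once.
The state is a dict: "t": time; "q": joint angles; "qd": joint speeds; "joint_efforts": joint torques, N m; "eef_pos": TCP position; "ee_rot": TCP orientation; "force": force on the tool from outside, world axes, zero at the start; "moment": the same for the moment, N m; "width": finger opening in m; "gripper_force": force on a finger pad.
Only numpy, scipy, OpenCV 4.12 (cv2) and the standard library are available. Lean on these libraries where they do the work, as an engineer would, in place of code of your own. Each camera call takes 0.05 s, during which the arm holds its last target. There are 200 camera calls.

## Working session

There is one attempt and no reset: what is moved stays moved. The work goes in short steps, Python scripts to look and compute and a tool call to move; the robot and the scene stay as the last step left them, time stands still between calls to the robot, and variables do not carry over. Pictures are saved under pics/ and viewed, at most 10 in all, crops included, and the job is handed in when it is done.

Besides the shell and the picture viewer there is one more tool, called after "Call:" as a command line: name --argument value ..., lists and objects as JSON in quotes. servo_tool: Moves the arm, as the interface text tells. Its arguments: {"type":"object","properties":{"moves":{"type":"array","items":{"type":"object","properties":{"jaw":{"type":"number"},"dx":{"type":"number"},"dy":{"type":"number"},"dz":{"type":"number"},"roll":{"type":"number"}}}},"newtons":{"type":"number"}},"required":["moves"]}

```bash
mkdir -p pics; python3 - <<'E'
from station import *
import cv2, numpy as np
s=get_state();print(s)
for n in("side","top"):
    p,d=grab_frame(n);cv2.imwrite(f"pics/{n}0.png",p[...,::-1]);np.savez(f"{n}0.npz",p=p,d=d)
    c=calibration(n);print(n,c, (d>0).mean(), "C", -np.array(c["R"]).T@np.array(c["t"]))
E
```

```text
{'t': 0.0, 'q': array([ 1.48107374e+00,  3.59349321e-01,  1.10450162e-02, -3.51599592e-04,
       -1.22409783e+00, -2.88128642e-01]), 'qd': array([ 0.00039399,  0.00016758,  0.00012316, -0.00208898, -0.00060117,
        0.00079632]), 'joint_efforts': array([ 3.70185335e-04, -5.82723391e+01,  2.93047625e+01,  6.99716985e+00,
        6.90389556e-03, -1.56794044e-04]), 'eef_pos': array([0.24884922, 0.62691808, 0.2256407 ]), 'ee_rot': array([ 3.13995911e+00, -1.39446455e-04, -3.77970851e-01]), 'force': array([0.19432298, 0.88937   , 0.63878588]), 'moment': array([-0.00908899,  0.02370249, -0.04763692]), 'gripper_force': 0.0, 'width': 0.08751940920839099}
side {'intrinsics': array([[418.73950699,   0.        , 321.55092364],
       [  0.        , 418.73950699, 199.0892274 ],
       [  0.        ,   0.        ,   1.        ]]), 'R': array([[ 0.84896076, -0.52832605,  0.01171384],
       [-0.40622526, -0.66661538, -0.62498397],
       [ 0.33800394,  0.52582841, -0.78054969]]), 't': array([-0.48643647,  0.17414688,  1.02479959])} 0.99599609375 C [ 0.13732205 -0.67977681  0.91444405]
top {'intrinsics': array([[490.693164  ,   0.        , 331.19115531],
       [  0.        , 490.693164  , 190.37408642],
       [  0.        ,   0.        ,   1.        ]]), 'R': array([[ 0.02594626, -0.99965856,  0.00309031],
       [-0.9837174 , -0.02608221, -0.17781958],
       [ 0.17783947,  0.00157376, -0.98405825]]), 't': array([-0.11450552,  0.51492583,  1.46375605])} 0.99616796875 C [ 0.24919889 -0.10333962  1.53233897]
```

View pics/side0.png

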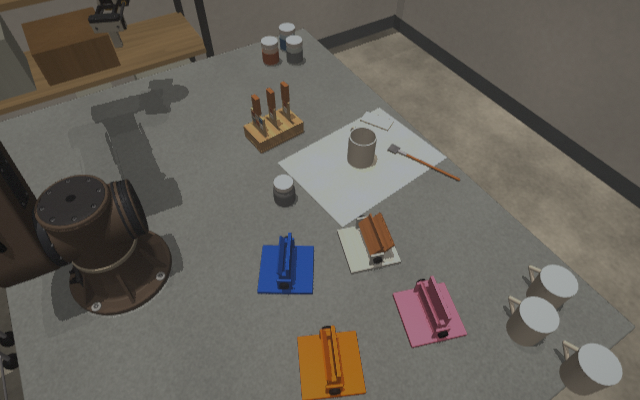

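View pics/top0.png

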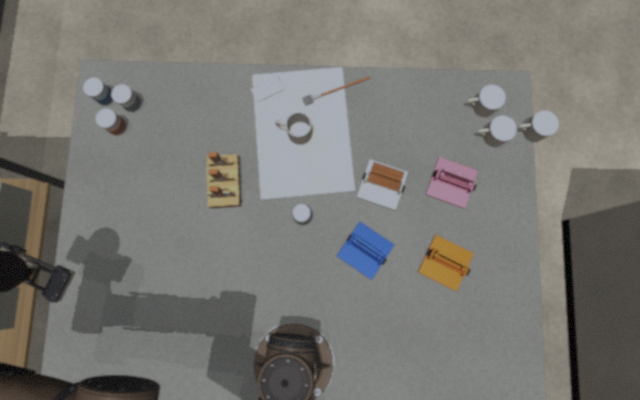

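```bash
cat > h.py <<'E'
import cv2, numpy as np
from station import *
def pts(n,d):
    c=calibration(n);K=np.array(c["intrinsics"]);R=np.array(c["R"]);t=np.array(c["t"])
    v,u=np.mgrid[:400,:640]
    P=np.stack([(u-K[0,2])/K[0,0]*d,(v-K[1,2])/K[1,1]*d,d],-1)
    return (P-t)@R
def proj(n,X):
    c=calibration(n);P=np.asarray(X)@np.array(c["R"]).T+np.array(c["t"]);q=P@np.array(c["intrinsics"]).T
    return q[...,:2]/q[...,2:]
E
python3 - <<'E'
from h import *
out=[]
for n,b in (("side",[(235,75),(330,210)]),("top",[(190,145),(350,155)])):
    z=np.load(n+"0.npz")
    out.append(np.hstack([cv2.resize(z["p"][y:y+70,x:x+80,::-1],None,fx=5,fy=4.28 if 0 else 4.2,interpolation=cv2.INTER_CUBIC) for x,y in b]))
    P=pts(n,z["d"])
    for (x,y) in ([(256,96),(271,90),(285,86),(274,140),(362,132),(284,183),(368,262),(372,218),(376,240)] if n=="side" else [(216,157),(215,174),(214,190),(225,200),(299,129),(302,213),(385,202),(384,178)]):
        print(n,x,y,P[y,x].round(3))
cv2.imwrite("pics/c0.png",np.vstack(out))
E
```

```text
side 256 96 [0.5   0.238 0.168]
side 271 90 [0.548 0.238 0.17 ]
side 285 86 [0.591 0.234 0.17 ]
side 274 140 [0.519 0.189 0.028]
side 362 132 [0.734 0.036 0.078]
side 284 183 [ 0.445 -0.017  0.076]
side 368 262 [ 0.521 -0.301  0.013]
side 372 218 [ 0.575 -0.232  0.077]
side 376 240 [ 0.55  -0.284  0.065]
top 216 157 [0.587 0.233 0.157]
top 215 174 [0.536 0.232 0.161]
top 214 190 [0.487 0.228 0.176]
top 225 200 [0.479 0.224 0.045]
top 299 129 [0.724 0.008 0.004]
top 302 213 [ 0.441 -0.016  0.076]
top 385 202 [ 0.492 -0.271  0.009]
top 384 178 [ 0.557 -0.261  0.065]
```

View pics/c0.png

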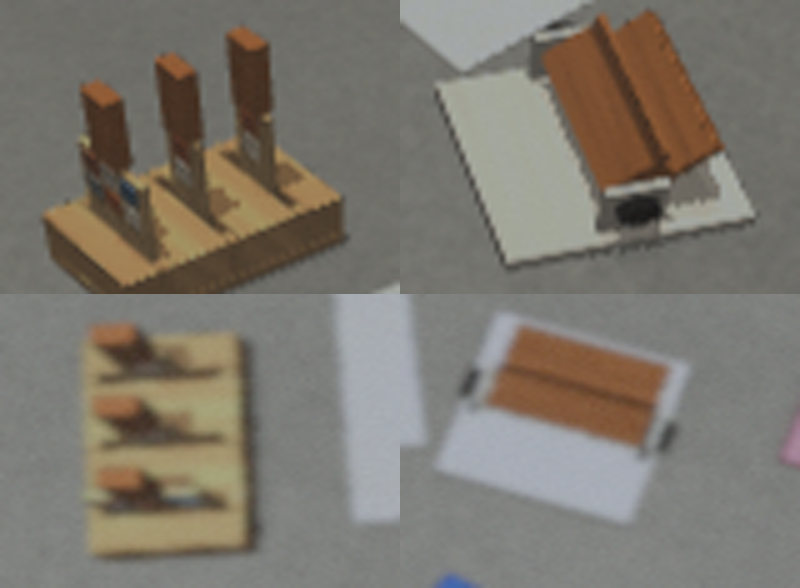

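```bash
python3 - <<'E'
from h import *
np.set_printoptions(suppress=True,precision=4)
for n in ("side","top"):
    z=np.load(n+"0.npz");P=pts(n,z["d"]);p=z["p"].astype(int)
    m=np.zeros((400,640),bool)
    if n=="side": m[205:275,330:405]=1
    else: m[155:215,350:415]=1
    wood=m&(p[...,0]-p[...,2]>25)&(P[...,2]>.02)
    white=m&(p.min(-1)>120)&(abs(P[...,2]-.012)<.008)
    print(n,wood.sum(),white.sum())
    # foot: min area rect
    W=P[m&((P[...,2]>.006)&(P[...,2]<.02)|(wood))][:,:2].astype(np.float32)
    print("rect",cv2.minAreaRect(W*1000)); 
    Q=P[white];print("white z",np.median(Q[:,2]))
    X=P[wood]; rng=np.random.default_rng(0)
    print("wood range",X.min(0),X.max(0), "rect",cv2.minAreaRect((X[:,:2]*1000).astype(np.float32)))
    rem=X
    for k in range(3):
        best=None
        for i in range(500):
            a,b,c=rem[rng.choice(len(rem),3,replace=False)];nn=np.cross(b-a,c-a);l=np.linalg.norm(nn)
            if l<1e-5: continue
            s=abs((rem-a)@(nn/l))<.0025
            if best is None or s.sum()>best.sum(): best=s
        Y=rem[best];c=Y.mean(0);u,sv,vt=np.linalg.svd(Y-c);nv=vt[2]*np.sign(vt[2][2])
        print("plane",len(Y),"c",c,"n",nv,"tilt",np.degrees(np.arccos(nv[2])),"az",np.degrees(np.arctan2(nv[1],nv[0])),"zr",Y[:,2].min(),Y[:,2].max())
        rem=rem[~best]
        if len(rem)<40:break
    # rack
    m[:]=0
    if n=="side": m[75:155,235:310]=1
    else: m[145:215,195:250]=1
    top=m&(abs(P[...,2]-.045)<.006)&(p[...,0]-p[...,2]>25)
    print("rack rect",cv2.minAreaRect((P[top][:,:2]*1000).astype(np.float32)),np.median(P[top][:,2]))
    H=P[m&(P[...,2]>.148)]
    for lo,hi in((.46,.515),(.515,.565),(.565,.63)):
        h=H[(H[:,0]>lo)&(H[:,0]<hi)]; print("handle",len(h),h.min(0),h.max(0),h.mean(0)) if len(h) else 0
    M=P[m&(P[...,2]>.06)&(P[...,2]<.11)]
    for lo,hi in((.46,.515),(.515,.565),(.565,.63)):
        h=M[(M[:,0]>lo)&(M[:,0]<hi)]; print("board",len(h),h.min(0),h.max(0)) if len(h) else 0
E
```

```text
side 969 1103
rect ((393.5932312011719, -469.07061767578125), (641.7657470703125, 168.59625244140625), 54.14643859863281)
white z 0.012415154508416383
wood range [ 0.1373 -0.6798  0.0421] [ 0.6055 -0.2075  0.9144] rect ((386.29364013671875, -466.1768798828125), (649.653076171875, 91.63984680175781), 48.65639114379883)
plane 455 c [ 0.551  -0.2607  0.0598] n [-0.7141  0.2162  0.6658] tilt 48.2526001487474 az 163.1538086529304 zr 0.042130151208758265 0.07778152521578212
plane 308 c [ 0.5785 -0.2737  0.0654] n [-0.6823  0.2105  0.7001] tilt 45.56683697634443 az 162.8568679132184 zr 0.05066852556341589 0.07583473047287774
plane 95 c [ 0.5479 -0.2638  0.0571] n [-0.5343  0.1568  0.8306] tilt 33.837096932431834 az 163.6448833451911 zr 0.04529150683078807 0.0684180012498333
rack rect ((543.5843505859375, 236.56666564941406), (162.95602416992188, 104.24966430664062), 6.023650646209717) 0.045620870569041086
handle 77 [0.4842 0.2172 0.1492] [0.5018 0.2446 0.1735] [0.4916 0.2278 0.1635]
handle 76 [0.534  0.2228 0.1486] [0.5508 0.2507 0.1736] [0.5408 0.2336 0.1631]
handle 74 [0.5835 0.2265 0.149
[... 827 characters left out ...]
8727655465066
plane 103 c [ 0.5689 -0.266   0.0649] n [-0.3508  0.1273  0.9278] tilt 21.913188408324483 az 160.05757782426443 zr 0.0480042427056388 0.07574696631526251
rack rect ((542.1880493164062, 235.86036682128906), (161.56454467773438, 97.2396011352539), 5.591580390930176) 0.04509731867335109
handle 65 [0.4839 0.2175 0.1483] [0.5003 0.2445 0.1758] [0.4916 0.2296 0.1667]
handle 63 [0.5344 0.2228 0.1495] [0.55   0.2488 0.1754] [0.5411 0.2352 0.1658]
handle 67 [0.5841 0.2277 0.1491] [0.6    0.2548 0.1744] [0.5903 0.2402 0.166 ]
board 80 [0.4853 0.1954 0.0606] [0.4985 0.2651 0.1098]
board 41 [0.5366 0.2188 0.0604] [0.5469 0.2507 0.1091]
board 45 [0.5856 0.2233 0.0604] [0.5956 0.2579 0.1082]
```

```bash
cat >> h.py <<'E'
def ray(n,uv,z):
    c=calibration(n);K=np.array(c["intrinsics"]);R=np.array(c["R"]);t=np.array(c["t"]);C=-R.T@t
    uv=np.atleast_2d(uv).astype(float);d=np.c_[uv,np.ones(len(uv))]@np.linalg.inv(K).T@R
    return (C+d*((z-C[2])/d[:,2])[:,None])
E
python3 - <<'E'
from h import *
for n in("side","top"):
    p=np.load(n+"0.npz")["p"];d=np.load(n+"0.npz")["d"];P=pts(n,d);m=np.zeros((400,640),np.uint8)
    x,y,w,h=(330,205,75,70) if n=="side" else (350,155,65,60)
    q=p.astype(int);k=(q.min(-1)>120)&(q.max(-1)-q.min(-1)<40)&(d>0)&(P[...,2]<.03)
    m[y:y+h,x:x+w]=k[y:y+h,x:x+w]
    cs,_=cv2.findContours(m,0,cv2.CHAIN_APPROX_NONE);c=max(cs,key=cv2.contourArea)[:,0]
    hull=cv2.convexHull(c)[:,0]
    W=ray(n,hull,.012)[:,:2];print(n,m.sum(),cv2.minAreaRect((W*1000).astype(np.float32)))
    # cross section of wood in stand frame
    yaw=np.radians(-17.5);ex=np.array([np.cos(yaw),np.sin(yaw)]);ey=np.array([-ex[1],ex[0]])
    wm=np.zeros_like(m);wm[y:y+h,x:x+w]=1
    X=P[(wm>0)&(q[...,0]-q[...,2]>25)&(P[...,2]>.03)&(P[...,2]<.2)]
    print("wood y extents",np.percentile(X[:,:2]@ey,[0.5,50,99.5]),"x",np.percentile(X[:,:2]@ex,[.5,99.5]),"zmax",np.percentile(X[:,2],99))
    s=X[:,:2]@ex;o=[(round(a*1000,1),round(1000*np.median(X[(s>a-.003)&(s<=a+.003)][:,2]),1)) for a in np.arange(s.min(),s.max(),.006) if ((s>a-.003)&(s<=a+.003)).any()];print(o)
E
```

```text
side 1678 ((516.2084350585938, -247.98997497558594), (130.73440551757812, 57.17359924316406), 72.53087615966797)
wood y extents [-0.13319175 -0.08673238 -0.0307535 ] x [0.58791601 0.64647401] zmax 0.07776213030505787
[(np.float64(587.6), np.float64(45.5)), (np.float64(593.6), np.float64(49.5)), (np.float64(599.6), np.float64(55.5)), (np.float64(605.6), np.float64(60.8)), (np.float64(611.6), np.float64(66.0)), (np.float64(617.6), np.float64(75.5)), (np.float64(623.6), np.float64(57.3)), (np.float64(629.6), np.float64(61.4)), (np.float64(635.6), np.float64(66.9)), (np.float64(641.6), np.float64(72.4))]
top 3035 ((548.123046875, -261.849609375), (189.7161865234375, 205.67172241210938), 1.51005220413208)
wood y extents [-0.13298607 -0.08440044 -0.03615583] x [0.58901423 0.64546535] zmax 0.08100920608398032
[(np.float64(588.3), np.float64(46.7)), (np.float64(594.3), np.float64(49.1)), (np.float64(600.3), np.float64(55.3)), (np.float64(606.3), np.float64(62.2)), (np.float64(612.3), np.float64(67.6)), (np.float64(618.3), np.float64(75.1)), (np.float64(624.3), np.float64(60.2)), (np.float64(630.3), np.float64(62.3)), (np.float64(636.3), np.float64(66.7)), (np.float64(642.3), np.float64(71.2))]
```

Call:
servo_tool --moves '[{"dx":0.0185,"dy":-0.0455,"roll":0.4,"jaw":0},{"dx":0.0185,"dy":-0.0455,"roll":0.4,"jaw":0},{"dx":0.0185,"dy":-0.0455,"roll":0.4,"jaw":0},{"dx":0.0185,"dy":-0.0455,"roll":0.4,"jaw":0},{"dx":0.0185,"dy":-0.0455,"roll":0.4,"jaw":0},{"dx":0.0185,"dy":-0.0455,"roll":0.4,"jaw":0},{"dx":0.0185,"dy":-0.0455,"roll":0.4,"jaw":0},{"dx":0.0185,"dy":-0.0455,"roll":0.4,"jaw":0},{"dx":0.0185,"dy":-0.0455,"roll":0.4,"jaw":0},{"dx":0.0185,"dy":-0.0455,"roll":0.4,"jaw":0}]'

```text
$.moves[0]: bad value
```

Call:
servo_tool --moves '[{"dx":0.0188,"dy":-0.0455,"jaw":0},{"dx":0.0188,"dy":-0.0455,"jaw":0},{"dx":0.0188,"dy":-0.0455,"jaw":0},{"dx":0.0188,"dy":-0.0455,"jaw":0},{"dx":0.0188,"dy":-0.0455,"jaw":0},{"dx":0.0188,"dy":-0.0455,"jaw":0},{"dx":0.0188,"dy":-0.0455,"jaw":0},{"dx":0.0188,"dy":-0.0455,"jaw":0},{"dx":0.0188,"dy":-0.0455,"jaw":0},{"dx":0.0188,"dy":-0.0455,"jaw":0}]'

```text
$.moves[0]: bad value
```

Call:
servo_tool --moves '[{"dx":0.0185,"dy":-0.0455,"dz":0,"roll":0.4,"jaw":0},{"dx":0.0185,"dy":-0.0455,"dz":0,"roll":0.4,"jaw":0},{"dx":0.0185,"dy":-0.0455,"dz":0,"roll":0.4,"jaw":0},{"dx":0.0185,"dy":-0.0455,"dz":0,"roll":0.4,"jaw":0},{"dx":0.0185,"dy":-0.0455,"dz":0,"roll":0.4,"jaw":0},{"dx":0.0185,"dy":-0.0455,"dz":0,"roll":0.4,"jaw":0},{"dx":0.0185,"dy":-0.0455,"dz":0,"roll":0.4,"jaw":0},{"dx":0.0185,"dy":-0.0455,"dz":0,"roll":0.4,"jaw":0},{"dx":0.0185,"dy":-0.0455,"dz":0,"roll":0.4,"jaw":0},{"dx":0.0185,"dy":-0.0455,"dz":0,"roll":0.4,"jaw":0}]' --newtons 10

```text
t: 1.35
eef_pos: [0.4341, 0.1708, 0.2265]
ee_rot: [-3.141, 0.0, -0.308]
force: [1.3, -0.4, -0.0]
width: 0.0007
gripper_force: 0.0
```

Call:
servo_tool --moves '[{"dx":0.019,"dy":-0.0454,"dz":0,"roll":0,"jaw":0},{"dx":0.019,"dy":-0.0454,"dz":0,"roll":0,"jaw":0},{"dx":0.019,"dy":-0.0454,"dz":0,"roll":0,"jaw":0},{"dx":0.019,"dy":-0.0454,"dz":0,"roll":0,"jaw":0},{"dx":0.019,"dy":-0.0454,"dz":0,"roll":0,"jaw":0},{"dx":0.019,"dy":-0.0454,"dz":0,"roll":0,"jaw":0},{"dx":0.019,"dy":-0.0454,"dz":0,"roll":0,"jaw":0},{"dx":0.019,"dy":-0.0454,"dz":0,"roll":0,"jaw":0},{"dx":0.019,"dy":-0.0454,"dz":0,"roll":0,"jaw":0},{"dx":0.019,"dy":-0.0454,"dz":0,"roll":0,"jaw":0}]'

```text
t: 2.6
eef_pos: [0.6243, -0.2832, 0.226]
ee_rot: [-3.142, 0.001, -0.308]
force: [0.5, 0.4, 1.2]
width: 0.0005
gripper_force: 0.0
```

Call:
servo_tool --moves '[{"dx":0,"dy":0,"dz":-0.034,"roll":0,"jaw":0},{"dx":0,"dy":0,"dz":-0.034,"roll":0,"jaw":0},{"dx":0,"dy":0,"dz":-0.034,"roll":0,"jaw":0},{"dx":0,"dy":0,"dz":-0.034,"roll":0,"jaw":0},{"dx":0,"dy":0,"dz":-0.034,"roll":0,"jaw":0},{"dx":0,"dy":0,"dz":0,"roll":0,"jaw":0},{"dx":0,"dy":0,"dz":0,"roll":0,"jaw":0},{"dx":-0.0095,"dy":0.003,"dz":0,"roll":0,"jaw":0},{"dx":-0.0095,"dy":0.003,"dz":0,"roll":0,"jaw":0},{"dx":0,"dy":0,"dz":0,"roll":0,"jaw":0}]'

```text
t: 3.85
eef_pos: [0.6052, -0.2756, 0.058]
ee_rot: [-3.141, -0.003, -0.308]
force: [1.5, -0.9, 1.7]
width: 0.0003
gripper_force: 0.7
```

Call:
servo_tool --moves '[{"dx":-0.0035,"dy":0.0011,"dz":0.001,"roll":0,"jaw":0},{"dx":-0.0035,"dy":0.0011,"dz":0.001,"roll":0,"jaw":0},{"dx":-0.0035,"dy":0.0011,"dz":0.001,"roll":0,"jaw":0},{"dx":-0.0035,"dy":0.0011,"dz":0.001,"roll":0,"jaw":0},{"dx":-0.0035,"dy":0.0011,"dz":0.002,"roll":0,"jaw":0},{"dx":-0.0035,"dy":0.0011,"dz":0.002,"roll":0,"jaw":0},{"dx":-0.003,"dy":0.0009,"dz":0.003,"roll":0,"jaw":0},{"dx":-0.003,"dy":0.0009,"dz":0.003,"roll":0,"jaw":0},{"dx":0,"dy":0,"dz":0,"roll":0,"jaw":0},{"dx":0,"dy":0,"dz":0,"roll":0,"jaw":0}]'

```text
t: 5.1
eef_pos: [0.5862, -0.2695, 0.0761]
ee_rot: [3.141, -0.017, -0.305]
force: [13.5, -4.7, 11.4]
width: 0.0006
gripper_force: 7.1
```

Call:
servo_tool --moves '[{"dx":-0.003,"dy":0.001,"dz":0,"roll":0,"jaw":0},{"dx":-0.003,"dy":0.001,"dz":0,"roll":0,"jaw":0},{"dx":-0.003,"dy":0.001,"dz":0,"roll":0,"jaw":0},{"dx":-0.003,"dy":0.001,"dz":0,"roll":0,"jaw":0},{"dx":-0.003,"dy":0.001,"dz":0,"roll":0,"jaw":0},{"dx":0,"dy":0,"dz":0,"roll":0,"jaw":0},{"dx":0,"dy":0,"dz":0,"roll":0,"jaw":0},{"dx":0,"dy":0,"dz":0,"roll":0,"jaw":0},{"dx":0,"dy":0,"dz":0,"roll":0,"jaw":0},{"dx":0,"dy":0,"dz":0,"roll":0,"jaw":0}]'

```text
t: 6.35
eef_pos: [0.574, -0.2652, 0.0749]
ee_rot: [-3.142, -0.021, -0.305]
force: [24.4, -11.9, -4.8]
width: 0.0006
gripper_force: 13.3
```

```bash
cat >> h.py <<'E'
yaw=np.radians(-17.5);EX=np.array([np.cos(yaw),np.sin(yaw)]);EY=np.array([-EX[1],EX[0]])
def snap(n,tag):
    p,d=grab_frame(n);np.savez(f"{n}{tag}.npz",p=p,d=d);return p,d,pts(n,d)
def prof(n,tag):
    p,d,P=snap(n,tag);q=p.astype(int)
    s=P[...,:2]@EX;y=P[...,:2]@EY
    m=(q[...,0]-q[...,2]>20)&(d>0)&(P[...,2]>.03)&(P[...,2]<.12)&(abs(s-.603)<.07)&(abs(y+.083)<.05)
    S,Z,Y=(s[m]-.603)*1000,P[...,2][m]*1000,(y[m]+.083)*1000
    print(n,m.sum(),"y",np.percentile(Y,[1,99]).round(1))
    for a in range(-25,60,3):
        k=(S>=a)&(S<a+3)
        if k.any(): print(a+1.5,k.sum(),np.percentile(Z[k],[10,50,90]).round(0),end="; ")
    print();return p
E
python3 - <<'E'
from h import *
o=[]
for n,x,y in(("side",330,190),("top",345,150)):
    p=prof(n,"1");o.append(cv2.resize(p[y:y+80,x:x+80,::-1],None,fx=5,fy=5,interpolation=cv2.INTER_CUBIC))
cv2.imwrite("pics/c1.png",np.hstack(o))
E
```

```text
side 521 y [-49.8  48.4]
-17.5 23 [75. 77. 78.]; -14.5 108 [38. 54. 78.]; -11.5 74 [39. 58. 75.]; -8.5 21 [67. 69. 71.]; -5.5 24 [60. 65. 67.]; -2.5 13 [57. 64. 66.]; 0.5 16 [51. 63. 66.]; 3.5 201 [43. 65. 86.]; 6.5 28 [53. 91. 94.]; 9.5 12 [61. 90. 94.]; 12.5 1 [59. 59. 59.]; 
top 219 y [-48.8  46.8]
-20.5 1 [85. 85. 85.]; -17.5 16 [74. 78. 81.]; -14.5 44 [51. 76. 81.]; -11.5 33 [45. 73. 77.]; -8.5 23 [67. 69. 72.]; -5.5 13 [63. 66. 67.]; -2.5 8 [56. 63. 66.]; 0.5 17 [40. 43. 62.]; 3.5 59 [39. 49. 75.]; 6.5 5 [37. 47. 72.];
```

View pics/c1.png

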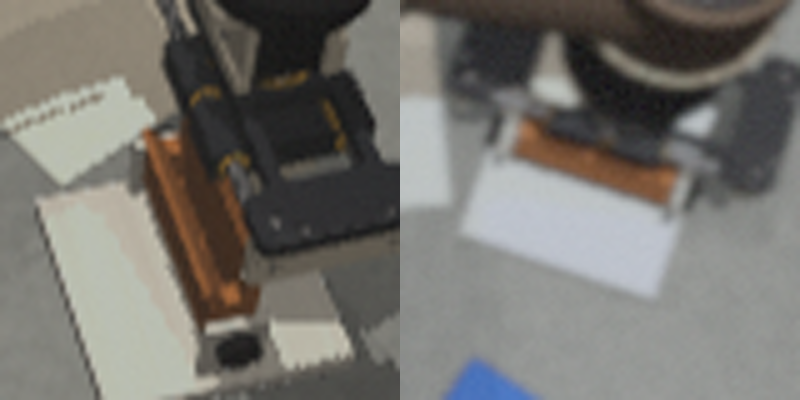

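Call:
servo_tool --moves '[{"dx":0.018,"dy":-0.0055,"dz":0,"roll":0,"jaw":0},{"dx":0.018,"dy":-0.0055,"dz":0,"roll":0,"jaw":0},{"dx":0,"dy":0,"dz":0.05,"roll":0,"jaw":0},{"dx":0,"dy":0,"dz":0.05,"roll":0,"jaw":0},{"dx":0,"dy":0,"dz":0.05,"roll":0,"jaw":0},{"dx":-0.01,"dy":0.04,"dz":0.025,"roll":4,"jaw":0.6},{"dx":-0.01,"dy":0.048,"dz":0,"roll":4,"jaw":0.6},{"dx":-0.01,"dy":0.048,"dz":0,"roll":4,"jaw":0.6},{"dx":-0.01,"dy":0.048,"dz":0,"roll":4,"jaw":0.6},{"dx":-0.01,"dy":0.048,"dz":0,"roll":4,"jaw":0.6}]'

```text
t: 7.7
eef_pos: [0.5479, -0.0399, 0.2457]
ee_rot: [-3.142, 0.001, 0.043]
force: [0.9, 0.1, 0.1]
width: 0.0451
gripper_force: 0.0
```

Call:
servo_tool --moves '[{"dx":-0.01,"dy":0.045,"dz":0,"roll":3.2,"jaw":0.6},{"dx":-0.01,"dy":0.045,"dz":0,"roll":0,"jaw":0.6},{"dx":-0.01,"dy":0.045,"dz":0,"roll":0,"jaw":0.6},{"dx":-0.01,"dy":0.045,"dz":0,"roll":0,"jaw":0.6},{"dx":-0.006,"dy":0.045,"dz":0,"roll":0,"jaw":0.6},{"dx":-0.01,"dy":0.046,"dz":0,"roll":0,"jaw":0.6},{"dx":0,"dy":0,"dz":0,"roll":0,"jaw":0.6},{"dx":0,"dy":0,"dz":0,"roll":0,"jaw":0.6},{"dx":0,"dy":0,"dz":0,"roll":0,"jaw":0.6},{"dx":0,"dy":0,"dz":0,"roll":0,"jaw":0.6}]'

```text
t: 8.95
eef_pos: [0.4932, 0.2289, 0.2457]
ee_rot: [-3.142, -0.0, 0.096]
force: [0.6, -0.8, 1.1]
width: 0.0524
gripper_force: 0.0
```

Call:
servo_tool --moves '[{"dx":0,"dy":0.002,"dz":-0.03,"roll":0,"jaw":0.6},{"dx":0,"dy":0,"dz":-0.03,"roll":0,"jaw":0.6},{"dx":0,"dy":0,"dz":-0.03,"roll":0,"jaw":0.6},{"dx":0,"dy":0,"dz":-0.03,"roll":0,"jaw":0.6},{"dx":0,"dy":0,"dz":0,"roll":0,"jaw":0.6},{"dx":0,"dy":0,"dz":0,"roll":0,"jaw":0.1},{"dx":0,"dy":0,"dz":0,"roll":0,"jaw":0.1},{"dx":0,"dy":0,"dz":0,"roll":0,"jaw":0.1},{"dx":0,"dy":0,"dz":0,"roll":0,"jaw":0.1},{"dx":0,"dy":0,"dz":0,"roll":0,"jaw":0.1}]' --newtons 15

```text
t: 10.2
eef_pos: [0.4934, 0.2322, 0.1263]
ee_rot: [-3.141, -0.001, 0.097]
force: [-0.8, 0.5, 4.7]
width: 0.0259
gripper_force: 15.0
```

Call:
servo_tool --moves '[{"dx":0,"dy":0,"dz":0.01,"roll":0,"jaw":0.1},{"dx":0,"dy":0,"dz":0.01,"roll":0,"jaw":0.1},{"dx":0,"dy":0,"dz":0.015,"roll":0,"jaw":0.1},{"dx":0,"dy":0,"dz":0.02,"roll":0,"jaw":0.1},{"dx":0,"dy":0,"dz":0.02,"roll":0,"jaw":0.1},{"dx":0,"dy":0,"dz":0.02,"roll":0,"jaw":0.1},{"dx":0,"dy":0,"dz":0.02,"roll":0,"jaw":0.1},{"dx":0,"dy":0,"dz":0.015,"roll":0,"jaw":0.1},{"dx":0,"dy":0,"dz":0,"roll":0,"jaw":0.1},{"dx":0,"dy":0,"dz":0,"roll":0,"jaw":0.1}]'

```text
t: 11.45
eef_pos: [0.4926, 0.2316, 0.2549]
ee_rot: [3.141, 0.001, 0.097]
force: [0.2, -0.4, -1.4]
width: 0.0259
gripper_force: 15.0
```

```bash
python3 - <<'E'
from h import *
for n in("side","top"):
    p,d,P=snap(n,"2");q=p.astype(int)
    m=(d>0)&(abs(P[...,0]-.493)<.03)&(abs(P[...,1]-.231)<.05)&(P[...,2]>.12)&(P[...,2]<.25)
    Y=P[m];
    for lo in (.13,.15,.17,.19,.21,.23):
        k=Y[(Y[:,2]>=lo)&(Y[:,2]<lo+.02)]
        if len(k)>3: print(n,lo,len(k),np.percentile(k,[3,50,97],axis=0)[:,:2].T.round(4).tolist())
print(get_state()["eef_pos"])
for n in("side",):
    cv2.imwrite("pics/side2.png",cv2.resize(np.load("side2.npz")["p"][40:150,220:330,::-1],None,fx=5,fy=5))
E
```

```text
side 0.13 38 [[0.4862, 0.4907, 0.498], [0.1964, 0.2225, 0.2603]]
side 0.15 73 [[0.4861, 0.4897, 0.4977], [0.196, 0.2245, 0.2624]]
side 0.17 79 [[0.4866, 0.4903, 0.4974], [0.1952, 0.2226, 0.2633]]
side 0.19 75 [[0.486, 0.4897, 0.4973], [0.1949, 0.2237, 0.262]]
side 0.21 85 [[0.486, 0.4897, 0.498], [0.1963, 0.2229, 0.2617]]
side 0.23 78 [[0.4853, 0.4908, 0.4981], [0.1961, 0.22, 0.2633]]
top 0.13 13 [[0.485, 0.4903, 0.4926], [0.1954, 0.2158, 0.2627]]
top 0.15 14 [[0.4853, 0.4912, 0.494], [0.1934, 0.2072, 0.2613]]
top 0.17 14 [[0.486, 0.491, 0.4919], [0.1952, 0.2078, 0.2608]]
top 0.23 4 [[0.4918, 0.4929, 0.494], [0.194, 0.1958, 0.2005]]
[0.49258038 0.23147126 0.25463197]
```

View pics/side2.png

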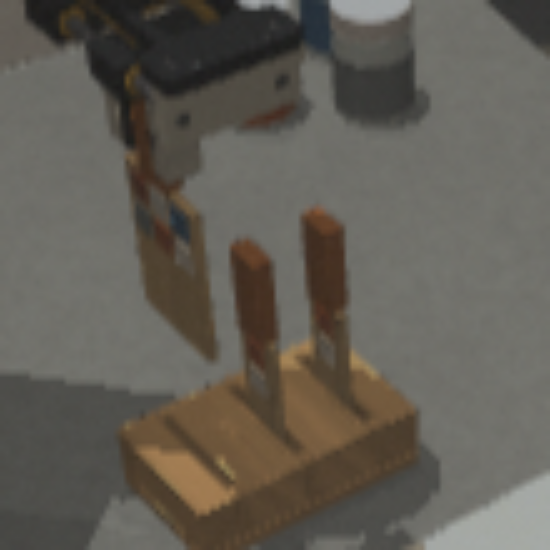

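Call:
servo_tool --moves '[{"dx":0.0055,"dy":-0.049,"dz":0,"roll":-2.3,"jaw":0.1},{"dx":0.0055,"dy":-0.049,"dz":0,"roll":-2.3,"jaw":0.1},{"dx":0.0055,"dy":-0.049,"dz":0,"roll":-2.3,"jaw":0.1},{"dx":0.0055,"dy":-0.049,"dz":0,"roll":-2.3,"jaw":0.1},{"dx":0.0055,"dy":-0.049,"dz":0,"roll":-2.3,"jaw":0.1},{"dx":0.0055,"dy":-0.049,"dz":0,"roll":-2.3,"jaw":0.1},{"dx":0.0055,"dy":-0.049,"dz":0,"roll":-2.3,"jaw":0.1},{"dx":0.0055,"dy":-0.049,"dz":0,"roll":-2.3,"jaw":0.1},{"dx":0.0055,"dy":-0.049,"dz":0,"roll":-2.3,"jaw":0.1},{"dx":0.0055,"dy":-0.049,"dz":0,"roll":-2.3,"jaw":0.1}]'

```text
t: 12.8
eef_pos: [0.5478, -0.2598, 0.2547]
ee_rot: [3.141, 0.001, -0.306]
force: [2.3, 1.1, -0.5]
width: 0.026
gripper_force: 15.0
```

Call:
servo_tool --moves '[{"dx":0,"dy":0,"dz":0,"roll":0,"jaw":0.1},{"dx":0,"dy":0,"dz":0,"roll":0,"jaw":0.1},{"dx":0,"dy":0,"dz":0,"roll":0,"jaw":0.1},{"dx":0,"dy":0,"dz":0,"roll":0,"jaw":0.1},{"dx":0,"dy":0,"dz":0,"roll":0,"jaw":0.1},{"dx":0,"dy":0,"dz":0,"roll":0,"jaw":0.1},{"dx":0,"dy":0,"dz":0,"roll":0,"jaw":0.1},{"dx":0,"dy":0,"dz":0,"roll":0,"jaw":0.1},{"dx":0,"dy":0,"dz":0,"roll":0,"jaw":0.1},{"dx":0,"dy":0,"dz":0,"roll":0,"jaw":0.1}]'

```text
t: 14.05
eef_pos: [0.548, -0.2583, 0.2555]
ee_rot: [-3.142, 0.0, -0.305]
force: [-0.5, -1.0, -1.2]
width: 0.0257
gripper_force: 15.0
```

```bash
cat > m.py <<'E'
from h import *
import sys
tag=sys.argv[1];e=get_state();E=e["eef_pos"];print("tcp s,y,z",(E[:2]@EX-.603)*1e3,(E[:2]@EY+.083)*1e3,E[2],"yaw",np.degrees(e["ee_rot"][2]))
for n in("side","top"):
    p,d,P=snap(n,tag);q=p.astype(int)
    s=(P[...,:2]@EX-.603)*1e3;y=(P[...,:2]@EY+.083)*1e3;z=P[...,2]*1e3
    ok=(d>0)&(abs(s)<45)&(abs(y)<60)
    wood=ok&(q[...,0]-q[...,2]>20)
    for nm,m in (("panelfront",wood&(z>66)&(z<88)&(s>-4)&(s<9)&(abs(y)<46)),("flaretop",wood&(z>72)&(z<82)&(s<-5)),("lipin",wood&(z>46)&(z<62)&(abs(s+4)<5)),("board",ok&(z>E[2]*1e3-95)&(z<E[2]*1e3-35)&(abs(s)<15)&(z>97)),("wood",wood&(z<92)&(z>50))):
        if m.sum()>3: print(n,nm,m.sum(),"s",np.percentile(s[m],[5,50,95]).round(1),"y",np.percentile(y[m],[1,50,99]).round(1),"z",z[m].min().round(0),z[m].max().round(0))
E
python3 m.py 3
python3 -c "
import numpy as np,cv2
o=[cv2.resize(np.load(n+'3.npz')['p'][y:y+120,x:x+120,::-1],None,fx=3.3,fy=3.3,interpolation=2) for n,x,y in(('side',310,150),('top',330,120))]
cv2.imwrite('pics/c3.png',np.hstack(o))"
```

```text
tcp s,y,z -2.7235476523330693 1.4752515453090727 0.2555370246825524 yaw -17.450511643961175
side panelfront 89 s [3.2 3.9 4.7] y [-44.7  -2.6  44.4] z 66.0 87.0
side flaretop 83 s [-17.3 -14.7 -11.1] y [-50.    0.6  48.4] z 72.0 80.0
side lipin 15 s [-7.5 -2.1  0.9] y [-50.8 -49.1  57.5] z 53.0 62.0
side board 270 s [-7.6 -6.1 -2.2] y [-35.1  -8.   35.1] z 161.0 220.0
side wood 465 s [-15.8   2.7   8.7] y [-50.7  -7.9  49.8] z 50.0 92.0
top panelfront 54 s [1.9 3.9 5. ] y [-44.9   3.3  45.2] z 66.0 88.0
top flaretop 69 s [-17.1 -13.7  -9.9] y [-48.6  -2.   47. ] z 72.0 81.0
top lipin 4 s [-5.  -2.9  0.2] y [-47.6 -27.   39.2] z 51.0 62.0
top board 76 s [-7.6 -6.2 -5.2] y [-31.9  -4.   32.5] z 161.0 218.0
top wood 253 s [-16.   -2.5   5.4] y [-50.4  -2.   47.3] z 50.0 92.0
```

View pics/c3.png

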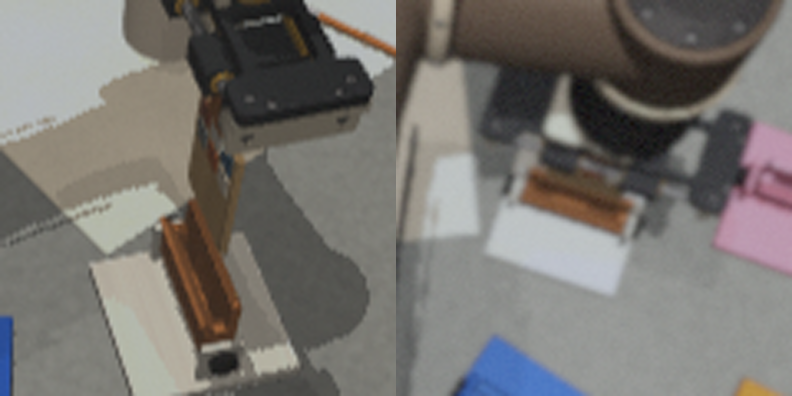

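Call:
servo_tool --moves '[{"dx":0.0015,"dy":-0.0005,"dz":0,"roll":0,"jaw":0.1},{"dx":0,"dy":0,"dz":-0.015,"roll":0,"jaw":0.1},{"dx":0,"dy":0,"dz":-0.015,"roll":0,"jaw":0.1},{"dx":0,"dy":0,"dz":-0.015,"roll":0,"jaw":0.1},{"dx":0,"dy":0,"dz":-0.01,"roll":0,"jaw":0.1},{"dx":0,"dy":0,"dz":-0.01,"roll":0,"jaw":0.1},{"dx":0,"dy":0,"dz":-0.01,"roll":0,"jaw":0.1},{"dx":0,"dy":0,"dz":-0.01,"roll":0,"jaw":0.1},{"dx":0,"dy":0,"dz":0,"roll":0,"jaw":0.1},{"dx":0,"dy":0,"dz":0,"roll":0,"jaw":0.1}]'

```text
t: 15.4
eef_pos: [0.5496, -0.2588, 0.1708]
ee_rot: [3.141, -0.0, -0.304]
force: [-0.0, -0.6, -2.2]
width: 0.0256
gripper_force: 15.0
```

No contact force; bottom is now inside the slot. Go the rest of the way.

Call:
servo_tool --moves '[{"dx":0,"dy":0,"dz":-0.005,"roll":0,"jaw":0.1},{"dx":0,"dy":0,"dz":-0.005,"roll":0,"jaw":0.1},{"dx":0,"dy":0,"dz":-0.004,"roll":0,"jaw":0.1},{"dx":0,"dy":0,"dz":-0.003,"roll":0,"jaw":0.1},{"dx":0,"dy":0,"dz":-0.002,"roll":0,"jaw":0.1},{"dx":0,"dy":0,"dz":0,"roll":0,"jaw":0.1},{"dx":0,"dy":0,"dz":0,"roll":0,"jaw":0.1},{"dx":0,"dy":0,"dz":0,"roll":0,"jaw":0.1},{"dx":0,"dy":0,"dz":0,"roll":0,"jaw":0.1},{"dx":0,"dy":0,"dz":0,"roll":0,"jaw":0.1}]'

```text
t: 16.65
eef_pos: [0.5526, -0.2597, 0.1554]
ee_rot: [3.141, -0.008, -0.303]
force: [0.5, 2.1, 15.8]
width: 0.026
gripper_force: 15.0
```

```bash
python3 m.py 4
```

```text
tcp s,y,z 2.140581687025911 1.457853787704591 0.15538890616613654 yaw -17.360868319249168
side panelfront 77 s [-3.9 -3.4  4.3] y [-43.8 -17.3  37.3] z 66.0 88.0
side flaretop 86 s [-17.2 -15.  -10.9] y [-49.7  -2.9  47.7] z 72.0 81.0
side lipin 18 s [-8.1 -1.7  0.6] y [-50.6 -48.4  58.4] z 51.0 62.0
side board 91 s [-5.2 -3.9  0.6] y [-35.1  -5.6  35.3] z 97.0 120.0
side wood 402 s [-16.6  -4.3   8. ] y [-50.2 -17.6  50.3] z 50.0 92.0
top panelfront 24 s [-3.9 -3.4 -2.2] y [-28.2  -0.4  40.8] z 66.0 87.0
top flaretop 63 s [-17.3 -14.6  -9.8] y [-48.8  -3.8  47.1] z 72.0 82.0
top lipin 8 s [-4.8 -3.2 -1.3] y [-49.2  -7.4  45.2] z 53.0 62.0
top board 17 s [-5.1 -4.2 -2.7] y [-21.5  -6.2   9.5] z 98.0 120.0
top wood 169 s [-16.8  -9.2  -2.8] y [-49.6  -1.2  47. ] z 50.0 91.0
```

Call:
servo_tool --moves '[{"dx":0.001,"dy":0,"dz":0.002,"roll":0,"jaw":0.1},{"dx":0,"dy":0,"dz":0,"roll":0,"jaw":0.1},{"dx":0.0089,"dy":-0.0028,"dz":-0.0003,"roll":0,"jaw":0.1},{"dx":0.0089,"dy":-0.0028,"dz":-0.001,"roll":0,"jaw":0.1},{"dx":0.0089,"dy":-0.0028,"dz":-0.0016,"roll":0,"jaw":0.1},{"dx":0.0086,"dy":-0.0027,"dz":-0.0023,"roll":0,"jaw":0.1},{"dx":0.0085,"dy":-0.0027,"dz":-0.0029,"roll":0,"jaw":0.1},{"dx":0,"dy":0,"dz":0,"roll":0,"jaw":0.1},{"dx":0,"dy":0,"dz":0,"roll":0,"jaw":0.1},{"dx":0,"dy":0,"dz":0,"roll":0,"jaw":0.1}]' --newtons 6

```text
t: 18.0
eef_pos: [0.5942, -0.2725, 0.1453]
ee_rot: [-3.141, -0.0, -0.305]
force: [0.7, -0.4, -0.8]
width: 0.0261
gripper_force: 6.0
```

```bash
cat > a.py <<'E'
from h import *
import sys
tag=sys.argv[1];e=get_state();E=e["eef_pos"];print("tcp s,y,z",(E[:2]@EX-.603)*1e3,(E[:2]@EY+.083)*1e3,E[2],e["force"])
for n in("side","top"):
    p,d,P=snap(n,tag);q=p.astype(int)
    s=(P[...,:2]@EX-.6024)*1e3;y=(P[...,:2]@EY+.083)*1e3;z=P[...,2]*1e3-40
    ok=(d>0)&(z>5)&(z<170)&(s>-25)&(s<110)
    wood=(q[...,0]-q[...,2]>20)
    # panel wings (beyond the board, |y| 37..48) front face, and board face |y|<34 by plane fit s = a + b z
    for nm,m in(("panel",ok&wood&(abs(y)>38)&(abs(y)<48)&(z<50)&(s>0)),("board",ok&(abs(y)>15)&(abs(y)<34)&(z>45)&(z<110)&(s>0)),("handletop",ok&wood&(abs(y)<14)&(z>110))):
        S,Z=s[m],z[m]
        if m.sum()<8: print(n,nm,m.sum());continue
        for _ in range(6):
            b,a=np.polyfit(Z,S,1);r=S-a-b*Z;k=abs(r)<max(1.5,1.5*np.median(abs(r)));S,Z=S[k],Z[k]
        print(n,nm,len(S),"lean",np.degrees(np.arctan(b)).round(1),"front off",(a*np.cos(np.arctan(b))).round(1),"z",Z.min().round(0),Z.max().round(0))
E
python3 a.py 5
```

```text
tcp s,y,z 45.630072585202576 1.8345341626826022 0.14526840008667127 [ 0.65419502 -0.43872869 -0.83185925]
side panel 33 lean 22.7 front off -0.4 z 6.0 49.0
side board 135 lean 17.7 front off -3.8 z 45.0 99.0
side handletop 22 lean 15.1 front off -1.2 z 111.0 126.0
top panel 20 lean 15.4 front off 5.2 z 11.0 47.0
top board 81 lean 17.4 front off -3.6 z 45.0 97.0
top handletop 7 lean 15.3 front off -2.2 z 111.0 139.0
```

Call:
servo_tool --moves '[{"dx":0.0065,"dy":-0.002,"dz":-0.0022,"roll":0,"jaw":0.1},{"dx":0.0065,"dy":-0.002,"dz":-0.0027,"roll":0,"jaw":0.1},{"dx":0.0065,"dy":-0.002,"dz":-0.0033,"roll":0,"jaw":0.1},{"dx":0.0063,"dy":-0.002,"dz":-0.0036,"roll":0,"jaw":0.1},{"dx":0,"dy":0,"dz":0,"roll":0,"jaw":0.1},{"dx":0,"dy":0,"dz":0,"roll":0,"jaw":0.1},{"dx":0,"dy":0,"dz":0,"roll":0,"jaw":0.1},{"dx":0,"dy":0,"dz":0,"roll":0,"jaw":0.1},{"dx":0,"dy":0,"dz":0,"roll":0,"jaw":0.1},{"dx":0,"dy":0,"dz":0,"roll":0,"jaw":0.1}]'

```text
t: 19.35
eef_pos: [0.6202, -0.2805, 0.1338]
ee_rot: [-3.142, -0.0, -0.305]
force: [-0.4, -0.2, -1.8]
width: 0.0258
gripper_force: 6.0
```

```bash
python3 a.py 6
```

```text
tcp s,y,z 72.80743730881134 1.9351853391915559 0.13377938435352066 [-0.36535768 -0.16747645 -1.83808232]
side panel 35 lean 28.9 front off 2.8 z 18.0 45.0
side board 138 lean 31.1 front off -6.2 z 46.0 91.0
side handletop 12 lean 12.8 front off 28.1 z 110.0 115.0
top panel 18 lean 30.8 front off 1.7 z 19.0 47.0
top board 68 lean 30.3 front off -5.3 z 45.0 92.0
top handletop 8 lean 32.8 front off -14.2 z 111.0 127.0
```

Call:
servo_tool --moves '[{"dx":0,"dy":0,"dz":0,"roll":0,"jaw":0.6},{"dx":0,"dy":0,"dz":0,"roll":0,"jaw":0.6},{"dx":0,"dy":0,"dz":0,"roll":0,"jaw":0.6},{"dx":0,"dy":0,"dz":0,"roll":0,"jaw":0.6},{"dx":0,"dy":0,"dz":0.02,"roll":0,"jaw":0.6},{"dx":0,"dy":0,"dz":0.03,"roll":0,"jaw":0.6},{"dx":0,"dy":0,"dz":0.04,"roll":0,"jaw":0.6},{"dx":0,"dy":0.04,"dz":0.04,"roll":0,"jaw":0.6},{"dx":0,"dy":0.05,"dz":0.04,"roll":0,"jaw":0.6},{"dx":0,"dy":0.05,"dz":0,"roll":0,"jaw":0.6}]'

```text
t: 20.7
eef_pos: [0.6215, -0.1409, 0.3069]
ee_rot: [-3.14, -0.007, -0.305]
force: [1.1, 0.6, -1.2]
width: 0.0525
gripper_force: 0.0
```

Call:
servo_tool --moves '[{"dx":-0.01,"dy":0.05,"dz":0,"roll":0,"jaw":0.6},{"dx":-0.01,"dy":0.05,"dz":0,"roll":0,"jaw":0.6},{"dx":-0.01,"dy":0.05,"dz":0,"roll":0,"jaw":0.6},{"dx":-0.01,"dy":0.05,"dz":0,"roll":0,"jaw":0.6},{"dx":0,"dy":0.05,"dz":0,"roll":0,"jaw":0.6},{"dx":0,"dy":0,"dz":0,"roll":0,"jaw":0.6},{"dx":0,"dy":0,"dz":0,"roll":0,"jaw":0.6},{"dx":0,"dy":0,"dz":0,"roll":0,"jaw":0.6},{"dx":0,"dy":0,"dz":0,"roll":0,"jaw":0.6},{"dx":0,"dy":0,"dz":0,"roll":0,"jaw":0.6}]'

```text
t: 21.95
eef_pos: [0.5802, 0.1076, 0.3027]
ee_rot: [-3.142, -0.0, -0.306]
force: [-0.6, -0.4, -0.1]
width: 0.0526
gripper_force: 0.0
```

```bash
python3 a.py 7
python3 - <<'E'
from h import *
o=[cv2.resize(np.load(n+'7.npz')['p'][y:y+120,x:x+120,::-1],None,fx=3.3,fy=3.3,interpolation=2) for n,x,y in(('side',310,150),('top',330,120))]
cv2.imwrite('pics/c7.png',np.hstack(o))
for n in("side","top"):
    z=np.load(n+"7.npz");P=pts(n,z["d"]);s=(P[...,:2]@EX-.6024)*1e3;y=(P[...,:2]@EY+.083)*1e3;h=P[...,2]*1e3-40
    m=(z["d"]>0)&(abs(y)<60)&(s>20)&(s<110)&(h>60)&(h<150)
    for L in(27,30,33):
        a=np.radians(L);ax=h*np.cos(a)+s*np.sin(a);pr=s*np.cos(a)-h*np.sin(a)
        t=m&(ax>145);b=m&(ax>70)&(ax<98)&(abs(pr)<15)&(abs(y)>15)
        print(n,L,"top z",np.percentile(ax[m],[97,99,100]).round(1),"board y",np.percentile(y[b],[1,99]).round(1),"front perp",np.median(pr[b]).round(1))
E
```

```text
tcp s,y,z -82.04089967408723 360.07643428571885 0.30274749974340864 [-0.57954766 -0.37209303 -0.07032147]
side panel 38 lean 29.9 front off 2.6 z 18.0 46.0
side board 139 lean 30.3 front off -4.8 z 45.0 90.0
side handletop 97 lean 31.4 front off -10.3 z 110.0 143.0
top panel 23 lean 28.2 front off 3.5 z 15.0 46.0
top board 71 lean 31.3 front off -5.6 z 45.0 89.0
top handletop 41 lean 35.8 front off -21.1 z 113.0 144.0
side 27 top z [160.3 161.  161.8] board y [-34.6  34.5] front perp -0.1
side 30 top z [160.4 160.9 162. ] board y [-34.6  34.5] front perp -4.6
side 33 top z [159.9 160.8 161.9] board y [-34.6  34.5] front perp -9.0
top 27 top z [161.6 163.  164.9] board y [-34.8  34. ] front perp 0.4
top 30 top z [161.8 162.9 165.1] board y [-34.8  34. ] front perp -4.0
top 33 top z [161.4 162.5 164.9] board y [-34.8  34. ] front perp -8.4
```

View pics/c7.png

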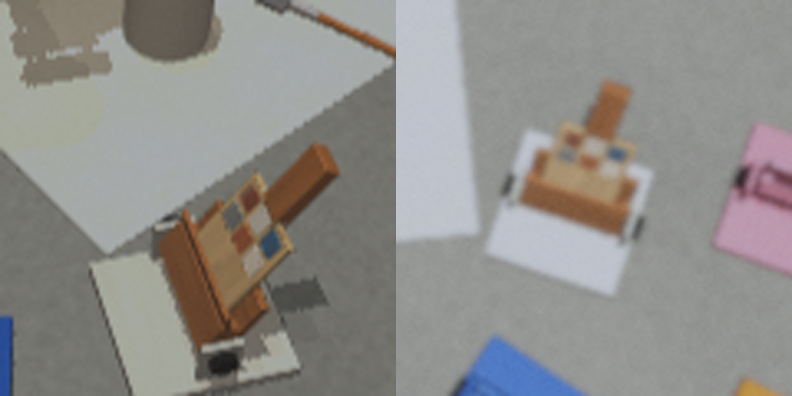

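The picture shows the board seated in the white stand's slot, handle up. The measured handle top is about 160 mm from the slot floor, the board is centred along the slot, and the cradle leans about 29–30°. Handing in.

```bash
python3 -c "
from station import *
print(job_done())"
```

```text
the job is handed in; nothing more can be done
None
```

The job is handed in: the wide board sits fully home in the stand's slot, handle up, with the cradle leaning back about 30° (camera readings 28–30°). The narrow boards, mug and jar were not touched as far as I could tell, though I did not re-measure them at the end, and the hand-in gave no verdict.

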